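Bolt the tool chest under its spring catch

ROBOT

A 6-joint arm with a two-finger parallel gripper is mounted at the origin on the work surface. World frame = base frame: x ahead of the robot, y to its left, z up, the work surface at z = 0. Lengths are in m, angles in rad, forces in N, time in s.
With the tool pointing down it reaches from about 0.375 to 0.975 m from the base axis. Payload 3.8 kg.
Tool frame: the origin (TCP) lies midway between the tips of the shut fingers; the grasp point (between the pads) lies 19 mm behind it; z points along the fingers, y is the direction in which the jaws open and shut (so a half turn about z gives the same grasp; the last joint's range is limited). The gripper opens to 85 mm and grips with 20 to 120 N. Pads are 22 mm wide; open, the fingers measure 114 mm over their backs; the gripper's body (76 mm by 85 mm) begins 54 mm behind the grasp point. The pads swing forward as they close: fully open they stand 13 mm farther back than shut.
Start: joints at [1.155, 0.264, 1.604, -0, 1.274, -0.037], TCP at [0.25, 0.627, 0.231] pointing down, gripper open.
Joint ranges: [-2.63, 2.63], [-0.94, 2.18], [0.31, 2.57], [-1.31, 4.45], [0, 2.66], [-2.55, 2.55]. Speed limits (rad/s): [2.57, 2.57, 3.14, 3.14, 3.14, 3.14].

INTERFACE

Orientations are given as a rotation vector (axis times angle).
In Python, from workcell import bot gives the robot as it stands.
- The arm moves only by the tool drive_tool, never from a script. Its argument "deltas" is a list of rows, each an object with "hand": the opening, from 0 (shut) to 1 (fully open); "offset": the shift along the world's x, y, z in cm, a list of three; "angular": the turn, a rotation vector about the world's x, y, z in degrees, a list of three. A call has 1 to 8 rows; each row is the pose to reach, as a shift and turn from the pose commanded when the call began; what a row does not reach only later rows make up. A row lasts 1/8 s, in which the tool goes at most 62.5 mm and 10.7 degrees, less where a joint would pass 70% of its speed; a pose out of reach is approached as far as the arm can. A call with a gripper value outside its range is refused whole. The fingers move at their own pace and stop on an object; "force" is the grip in N (left out, the last holds). Time passes only in rows, so rows that repeat a pose let the fingers close. It gives the time, the measured TCP pose, the force and the opening at its end, in the units of the state.
- bot.read_state(): the state, without advancing time (a new reading comes with each control period).
- bot.read_camera(name): name is "scene" or "top" or "wrist"; returns a dict with "frame" (400x640x3 uint8, blue, green, red), "mtx" (3x3 intrinsics, pixels), "R" (3x3) and "t" (3): a world point X has camera coordinates R X + t. Camera axes: x right, y down, z forward; pixel columns grow to the right and rows downward; lengths in m; the calibration is good to about 2 mm. A picture is of the moment at which its call begins. There is no depth.
- bot.finish_job(): hands the job in, once; it reports no verdict.
The state is a dict: "time": time; "q": joint angles; "joint_vel": joint speeds; "joint_torque": joint torques, N m; "tool_pos": TCP position; "tcp_rot": TCP orientation; "wrist_force": force on the tool from outside, world axes, zero at the start; "torque": the same for the moment, N m; "width": opening from 0.0 (shut) to 1.0 (fully open).
Only numpy, scipy, OpenCV 4.12 (cv2) and the standard library are available. Lean on these libraries where they do the work, as an engineer would, in place of code of your own. Each camera call takes 0.05 s, during which the arm holds its last target. There are 200 camera calls.

TASK

Lock the green chest: with one fingertip press the yellow spring catch down and keep it down, and with the other finger push the red tab so that the steel bolt slides fully home into the keeper on the grey end deck. Then let go, so that the catch springs up again and locks the bolt. It is all fingertip work: lift or carry nothing, and leave the things standing around where they are.

Things in the scene. Friction and masses are not known exactly. Their poses are not given: they have to be found in the camera images.
- chest: green steel chest, 226 x 400 x 80 mm, fixed; origin: centre of its underside, z up; place and turn vary. The bolt slides along the chest's +y, to the grey end deck. Chest frame: bolt line at x = -25 mm, catch line at x = +25 mm, both along y. Above the chest's top: bar 22 mm, bar guides (y = -90 and +72 mm) 28 mm, keeper (y = +114 mm) 29 mm, black housing round the catch 27 mm
- tab_top (a point): centre of the top edge of the red upright thumb tab on the bolt; moves with it. The tab is 30 mm wide (chest x), 8 mm thick (chest y), from 22 to 64 mm above the chest's top. Push its -y face towards the chest's +y. With the bolt fully back the point is at chest (-25, -30, 144) mm
- catch_top (a point): centre of the upper face of the yellow catch: a bar 30 mm wide (chest x), 120 mm long (chest y) that goes straight down under a finger anywhere along it; the finger can slide along it while pressing. The point is at chest (25, -8, 124) mm unpressed, 10 mm lower fully down. 20 mm gap between tab and catch
- bolt (a joint): how far the bolt is slid, m: 0 fully back, 0.045 fully home (hard stop). Starts at 0 to 0.007. With the catch up it stops at about 0.008. Needs about 2 N and stays where left. The catch can rise fully again only with the bolt beyond about 0.0415 (if let up on the way it drops into a notch near 0.022)
- catch (a joint): how far the catch is pressed down, m: 0 up, 0.010 fully down (a hard stop). It frees the bolt from 0.006 down. Spring force about 4 N at the start and 7 N fully down; it springs up when let go
- glue_jar: amber screw-top jar, 42 mm across, 50 mm tall, stands on the chest lid; origin at the centre of its underside; a bystander, leave it alone
- tape_roll: blue roll of tape, 60 mm across, 19 mm tall, lies on the grey end deck of the chest; origin at the centre of its underside; a bystander, leave it alone
- mug: blue mug, 76 mm across, 90 mm tall, on the table beyond the chest; origin at the centre of its underside; a bystander, leave it alone
- oil_bottle: white bottle with a red cap, 60 mm across, 160 mm tall, on the table beyond the chest; origin at the centre of its underside; a bystander, leave it alone
- paint_tin: closed tin with a blue band, 70 mm across, 85 mm tall, on the table beyond the chest; origin at the centre of its underside; a bystander, leave it alone
- pliers: black pliers lying flat, about 165 mm long, on the table at the -y end of the chest; origin at the centre of its underside; a bystander, leave it alone
- parts_tray: grey tray of small brown and green parts, 130 x 100 x 28 mm, on the table at the +y end of the chest; origin at the centre of its underside; a bystander, leave it alone
- carton: cardboard carton, 60 x 90 x 50 mm, on the table at the +y end of the chest; origin at the centre of its underside; a bystander, leave it alone

How it is judged:
By the outcome, as a careful person would: the job done as asked, in the order asked, and still so for the second after the job is handed in, with the robot touching nothing.
It also fails if it takes over 32 s, if anything falls off the work surface, if the arm or the gripper's body presses on something with over 40 N, if the wrist force passes 120 N, or if a joint passes its speed limit or range.

## Working session

There is one attempt and no reset: what is moved stays moved. The work goes in short steps, Python scripts to look and compute and a tool call to move; the robot and the scene stay as the last step left them, time stands still between calls to the robot, and variables do not carry over. Pictures are saved under pics/ and viewed, about 8 in all and at most 12, crops included, and the job is handed in when it is done.

Besides the shell and the picture viewer there is one more tool, called as a command line: name --argument value ..., lists and objects as JSON in quotes. drive_tool: Moves the arm, as the interface text tells. Its arguments: {"type":"object","properties":{"deltas":{"type":"array"},"force":{"type":"number"}},"required":["deltas"]}

```bash
mkdir -p pics
cat > h.py <<'E'
import numpy as np,cv2
from workcell import bot
def ray(c,u,v,z):
    K,R,t=map(np.array,(c["mtx"],c["R"],c["t"]))
    d=R.T@np.linalg.solve(K,[u,v,1.]);o=-R.T@t.ravel()
    return o+d*(z-o[2])/d[2]
def proj(c,X):
    p=np.array(c["mtx"])@(np.array(c["R"])@np.array(X)+np.array(c["t"]).ravel());return p[:2]/p[2]
E
python3 - <<'E'
from h import *
import pickle
s=bot.read_state();print({k:np.round(v,3) for k,v in s.items()})
cs={n:bot.read_camera(n) for n in("scene","top","wrist")}
pickle.dump(cs,open("c0.pkl","wb"))
for n,c in cs.items():
    cv2.imwrite(f"pics/{n}0.png",c["frame"])
    print(n,-np.array(c["R"]).T@np.array(c["t"]).ravel())
E
```

```text
{'time': np.float64(0.0), 'q': array([ 1.155,  0.265,  1.605,  0.   ,  1.274, -0.037]), 'joint_vel': array([ 0.001, -0.001, -0.   ,  0.002,  0.   ,  0.   ]), 'joint_torque': array([ 1.0000e-03, -5.1511e+01, -3.6732e+01, -0.0000e+00,  1.3000e-02,
        0.0000e+00]), 'tool_pos': array([0.249, 0.626, 0.23 ]), 'tcp_rot': array([-5.910e-01, -3.085e+00,  3.000e-03]), 'wrist_force': array([-0.706,  0.293, -0.342]), 'torque': array([-0.036,  0.044,  0.073]), 'width': np.float64(1.0)}
scene [ 1.34546176 -0.22517082  0.68303632]
top [0.47935493 0.09887941 1.38932315]
wrist [0.17388497 0.65769591 0.37126142]
```

View pics/top0.png

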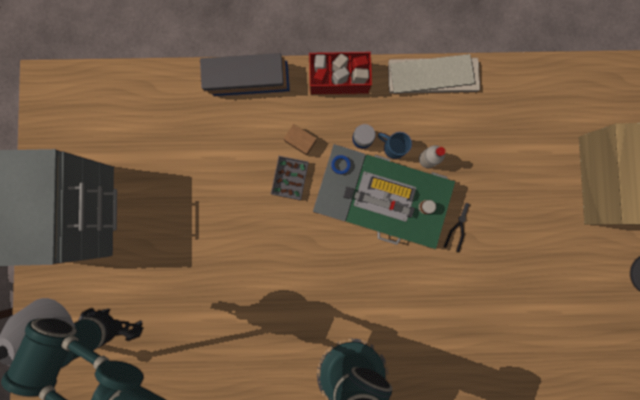

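View pics/scene0.png

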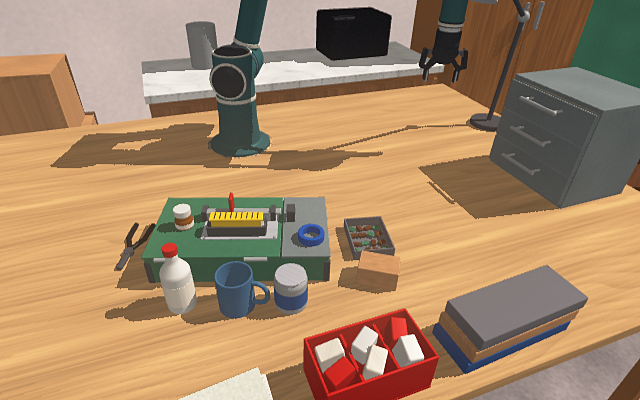

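The top view shows the chest around (385,197), with the grey deck to the left (chest +y is image left). The red tab is at (393,205), the catch at (391,188) and the jar at (428,207). Next I measure.

Run:
```python
from h import *
import pickle
cs=pickle.load(open("c0.pkl","rb"))
for n,box in(("top",(310,140,470,255)),("scene",(140,185,335,290))):
    c=cs[n];f=c["frame"];hsv=cv2.cvtColor(f,cv2.COLOR_BGR2HSV)
    x0,y0,x1,y1=box
    for nm,lo,hi,z in(("yellow",(22,150,120),(34,255,255),.124),("red",(0,180,80),(6,255,255),.13),("green",(60,80,30),(85,255,255),.08)):
        m=np.zeros(f.shape[:2],np.uint8);m[y0:y1,x0:x1]=cv2.inRange(hsv,lo,hi)[y0:y1,x0:x1]
        if nm=="yellow": m=cv2.morphologyEx(m,cv2.MORPH_CLOSE,np.ones((5,5)))
        k,_=cv2.findContours(m,0,2)
        for q in k:
            if cv2.contourArea(q)<6: continue
            r=cv2.minAreaRect(q);b=cv2.boxPoints(r)
            print(n,nm,cv2.contourArea(q),np.round(r[0],1),np.round(ray(c,*r[0],z),4),"\n  ",np.round([ray(c,*p,z)[:2] for p in b],3).tolist())
f=cs["top"]["frame"][140:260,260:480]
cv2.imwrite("pics/t1.png",cv2.resize(f,(792,432),interpolation=cv2.INTER_CUBIC))
```

```text
top yellow 228.5 [391.  187.3] [ 0.5964 -0.1248  0.124 ] 
   [[0.603, -0.065], [0.626, -0.073], [0.59, -0.184], [0.567, -0.177]]
top red 7.0 [392. 205.] [ 0.5421 -0.125   0.13  ] 
   [[0.534, -0.119], [0.552, -0.126], [0.55, -0.131], [0.532, -0.124]]
top red 38.5 [440.5 150.5] [ 0.706  -0.2794  0.13  ] 
   [[0.695, -0.268], [0.717, -0.269], [0.717, -0.291], [0.695, -0.29]]
top green 3817.5 [400.3 201.2] [ 0.5562 -0.1604  0.08  ] 
   [[0.5, 0.013], [0.706, -0.056], [0.613, -0.336], [0.408, -0.263]]
scene yellow 682.0 [235.5 219. ] [ 0.6081 -0.1277  0.124 ] 
   [[0.563, -0.179], [0.602, -0.066], [0.652, -0.078], [0.614, -0.187]]
scene red 159.5 [169.5 249.5] [ 0.6721 -0.2726  0.13  ] 
   [[0.647, -0.285], [0.657, -0.257], [0.696, -0.26], [0.687, -0.288]]
scene red 55.0 [231. 202.] [ 0.5482 -0.1257  0.13  ] 
   [[0.509, -0.123], [0.512, -0.114], [0.585, -0.128], [0.582, -0.137]]
scene green 405.5 [258.  205.5] [ 0.5133 -0.0556  0.08  ] 
   [[0.461, -0.106], [0.501, 0.011], [0.563, -0.008], [0.525, -0.119]]
scene green 3112.5 [211.  234.5] [ 0.5894 -0.1843  0.08  ] 
   [[0.384, -0.33], [0.5, 0.009], [0.754, -0.067], [0.66, -0.336]]
```

View pics/t1.png

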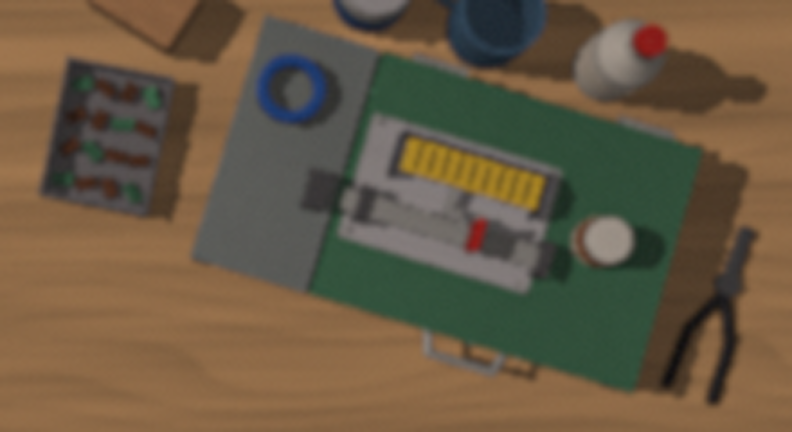

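Chest yaw is about -18°, catch_top is at about (0.596,-0.125) and the tab at about (0.542,-0.128). I'll move to a hover behind the tab.

drive_tool --deltas '[{"hand":0.42,"offset":[15.5,-39,0],"angular":[0,0,-43]},{"hand":0.42,"offset":[15.5,-39,0],"angular":[0,0,-43]},{"hand":0.42,"offset":[15.5,-39,0],"angular":[0,0,-43]},{"hand":0.42,"offset":[15.5,-39,0],"angular":[0,0,-43]},{"hand":0.42,"offset":[15.5,-39,0],"angular":[0,0,-43]},{"hand":0.42,"offset":[15.5,-39,0],"angular":[0,0,-43]},{"hand":0.42,"offset":[15.5,-39,0],"angular":[0,0,-43]},{"hand":0.42,"offset":[15.5,-39,0],"angular":[0,0,-43]}]'

```text
time: 1.15
tool_pos: [0.4053, 0.2345, 0.2311]
tcp_rot: [1.687, 2.65, -0.001]
wrist_force: [-0.3, 0.3, 0.2]
width: 0.416
```

drive_tool --deltas '[{"hand":0.42,"offset":[15.4,-39.1,-2],"angular":[0,0,-43]},{"hand":0.42,"offset":[15.4,-39.1,-2],"angular":[0,0,-43]},{"hand":0.42,"offset":[15.4,-39.1,-2],"angular":[0,0,-43]},{"hand":0.42,"offset":[15.4,-39.1,-2],"angular":[0,0,-43]},{"hand":0.42,"offset":[15.4,-39.1,-2],"angular":[0,0,-43]},{"hand":0.42,"offset":[15.4,-39.1,-2],"angular":[0,0,-43]},{"hand":0.42,"offset":[15.4,-39.1,-2],"angular":[0,0,-43]},{"hand":0.42,"offset":[15.4,-39.1,-2],"angular":[0,0,-43]}]'

```text
time: 2.15
tool_pos: [0.5596, -0.1556, 0.2105]
tcp_rot: [-2.539, -1.849, 0.001]
wrist_force: [-0.0, 0.1, 0.4]
width: 0.42
```

Run:
```python
from h import *
from scipy.spatial.transform import Rotation as Ro
s=bot.read_state();print(np.round(s["tool_pos"],4),np.round(s["q"],2),"\n",np.round(Ro.from_rotvec(s["tcp_rot"]).as_matrix(),3))
c=bot.read_camera("wrist");f=c["frame"].copy()
cv2.imwrite("pics/w1.png",f)
hsv=cv2.cvtColor(f,cv2.COLOR_BGR2HSV)
for nm,lo,hi,z in(("yellow",(22,150,100),(34,255,255),.124),("red",(0,180,70),(6,255,255),.144)):
    m=cv2.morphologyEx(cv2.inRange(hsv,lo,hi),cv2.MORPH_CLOSE,np.ones((9,9)))
    for q in cv2.findContours(m,0,2)[0]:
        if cv2.contourArea(q)<100: continue
        r=cv2.minAreaRect(q);b=cv2.boxPoints(r)
        print(nm,cv2.contourArea(q),np.round(r[0]),np.round(ray(c,*r[0],z),4),"\n",np.round(b).tolist(),np.round([ray(c,*p,z)[:2] for p in b],4).tolist())
```

```text
[ 0.5596 -0.1556  0.2105] [-0.31  0.1   1.83 -0.    1.21 -0.  ] 
 [[ 0.307  0.952 -0.001]
 [ 0.952 -0.307  0.   ]
 [-0.    -0.001 -1.   ]]
yellow 4972.5 [352. 151.] [ 0.5985 -0.119   0.124 ] 
 [[331.0, 222.0], [334.0, 78.0], [372.0, 79.0], [369.0, 223.0]] [[0.5635, -0.1748], [0.6008, -0.0623], [0.6282, -0.0717], [0.5958, -0.186]]
red 1079.5 [519. 287.] [ 0.7059 -0.2772  0.144 ] 
 [[493.0, 284.0], [516.0, 261.0], [544.0, 290.0], [522.0, 312.0]] [[0.6844, -0.2673], [0.7059, -0.2497], [0.7275, -0.2872], [0.7058, -0.3067]]
red 609.0 [290. 177.] [ 0.5464 -0.1203  0.144 ] 
 [[271.0, 168.0], [309.0, 168.0], [309.0, 186.0], [271.0, 186.0]] [[0.535, -0.1091], [0.5627, -0.118], [0.5581, -0.1316], [0.5298, -0.1225]]
```

View pics/w1.png

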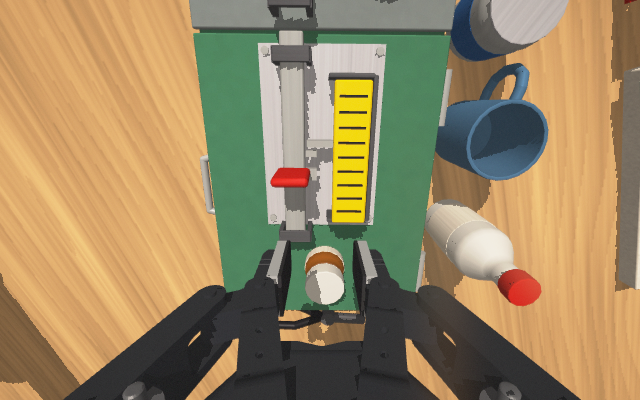

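The wrist view shows the tab at (290,177) and the catch at (352,151). The fingers are in line with both, at chest x≈0 and y≈-50, behind the tab. I'll descend to just above the catch.

drive_tool --deltas '[{"hand":0.42,"offset":[0,0,-5],"angular":[0,0,0]},{"hand":0.42,"offset":[0,0,-7.5],"angular":[0,0,0]},{"hand":0.42,"offset":[0,0,-8.3],"angular":[0,0,0]},{"hand":0.42,"offset":[0,0,-8.3],"angular":[0,0,0]}]'

```text
time: 2.7
tool_pos: [0.5586, -0.1525, 0.1284]
tcp_rot: [-2.535, -1.855, 0.0]
wrist_force: [-0.2, 0.1, 0.5]
width: 0.421
```

Run:
```python
from h import *
c=bot.read_camera("wrist");d=bot.read_camera("scene")
cv2.imwrite("pics/w2.png",np.vstack([cv2.resize(c["frame"][100:330,160:480],(640,460)),cv2.resize(d["frame"][170:240,160:340],None,fx=3.5,fy=3.5)[:140] if 0 else cv2.resize(d["frame"][165:235,150:470],(640,140))]))
```

```text
(no output)
```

View pics/w2.png

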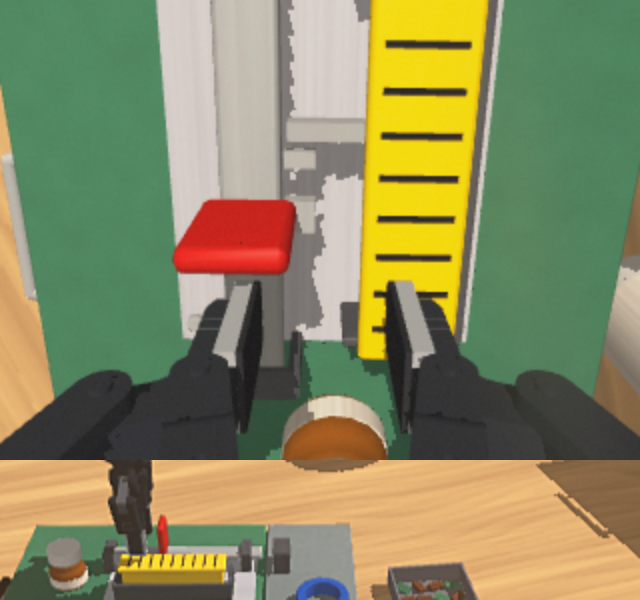

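The picture shows the left pad behind the tab and the right pad over the -y end of the catch, with the jar clear of both. I'll press in steps and watch the force.

drive_tool --deltas '[{"hand":0.42,"offset":[0,0,-0.4],"angular":[0,0,0]},{"hand":0.42,"offset":[0,0,-0.8],"angular":[0,0,0]},{"hand":0.42,"offset":[0,0,-0.8],"angular":[0,0,0]}]'

```text
time: 3.18
tool_pos: [0.5595, -0.1541, 0.1212]
tcp_rot: [2.536, 1.852, 0.002]
wrist_force: [1.7, 0.2, 3.8]
width: 0.42
```

drive_tool --deltas '[{"hand":0.42,"offset":[0,0,-0.3],"angular":[0,0,0]},{"hand":0.42,"offset":[0,0,-0.3],"angular":[0,0,0]}]'

```text
time: 3.42
tool_pos: [0.5595, -0.1541, 0.1179]
tcp_rot: [2.536, 1.852, 0.002]
wrist_force: [1.5, 0.2, 4.7]
width: 0.423
```

drive_tool --deltas '[{"hand":0.42,"offset":[0,0,-0.2],"angular":[0,0,0]},{"hand":0.42,"offset":[0,0,-0.2],"angular":[0,0,0]}]'

```text
time: 3.68
tool_pos: [0.5595, -0.1541, 0.116]
tcp_rot: [2.536, 1.852, 0.002]
wrist_force: [1.2, -0.4, 5.4]
width: 0.418
```

drive_tool --deltas '[{"hand":0.42,"offset":[0,0,-0.2],"angular":[0,0,0]},{"hand":0.42,"offset":[0,0,-0.2],"angular":[0,0,0]}]'

```text
time: 3.92
tool_pos: [0.5595, -0.1542, 0.1141]
tcp_rot: [2.536, 1.852, 0.002]
wrist_force: [0.6, 0.5, 6.0]
width: 0.422
```

drive_tool --deltas '[{"hand":0.42,"offset":[0,0,-0.2],"angular":[0,0,0]},{"hand":0.42,"offset":[0,0,-0.2],"angular":[0,0,0]}]'

```text
time: 4.18
tool_pos: [0.5596, -0.1542, 0.1128]
tcp_rot: [2.535, 1.852, 0.002]
wrist_force: [-1.0, 0.4, 8.5]
width: 0.424
```

Hard stop felt at about 10 mm. I'll ease off slightly and push along chest +y with the catch held down.

drive_tool --deltas '[{"hand":0.42,"offset":[0.16,0.48,0.05],"angular":[0,0,0]},{"hand":0.42,"offset":[0.31,0.95,0.05],"angular":[0,0,0]},{"hand":0.42,"offset":[0.47,1.43,0.05],"angular":[0,0,0]},{"hand":0.42,"offset":[0.62,1.9,0.05],"angular":[0,0,0]}]'

```text
time: 4.68
tool_pos: [0.5651, -0.1373, 0.1129]
tcp_rot: [2.533, 1.851, -0.003]
wrist_force: [-1.8, -7.2, 7.7]
width: 0.421
```

drive_tool --deltas '[{"hand":0.42,"offset":[0.16,0.48,0],"angular":[0,0,0]},{"hand":0.42,"offset":[0.31,0.95,0],"angular":[0,0,0]},{"hand":0.42,"offset":[0.47,1.43,0],"angular":[0,0,0]},{"hand":0.42,"offset":[0.62,1.9,0],"angular":[0,0,0]}]'

```text
time: 5.18
tool_pos: [0.5714, -0.1183, 0.113]
tcp_rot: [2.533, 1.851, -0.003]
wrist_force: [-2.2, -6.9, 7.5]
width: 0.419
```

drive_tool --deltas '[{"hand":0.42,"offset":[0.12,0.38,0],"angular":[0,0,0]},{"hand":0.42,"offset":[0.25,0.76,0],"angular":[0,0,0]},{"hand":0.42,"offset":[0.25,0.76,0],"angular":[0,0,0]}]'

```text
time: 5.55
tool_pos: [0.5741, -0.1101, 0.1129]
tcp_rot: [2.534, 1.852, -0.002]
wrist_force: [-0.5, -4.9, 7.8]
width: 0.422
```

drive_tool --deltas '[{"hand":0.42,"offset":[0.06,0.19,0],"angular":[0,0,0]},{"hand":0.42,"offset":[0.06,0.19,0],"angular":[0,0,0]}]'

```text
time: 5.8
tool_pos: [0.5745, -0.1089, 0.1129]
tcp_rot: [2.533, 1.852, -0.003]
wrist_force: [-1.5, -6.7, 8.6]
width: 0.419
```

drive_tool --deltas '[{"hand":0.42,"offset":[0.06,0.19,0],"angular":[0,0,0]},{"hand":0.42,"offset":[0.06,0.19,0],"angular":[0,0,0]}]'

```text
time: 6.05
tool_pos: [0.5745, -0.1088, 0.113]
tcp_rot: [2.531, 1.852, -0.007]
wrist_force: [-3.2, -13.0, 8.0]
width: 0.418
```

drive_tool --deltas '[{"hand":0.42,"offset":[0.06,0.19,0],"angular":[0,0,0]},{"hand":0.42,"offset":[0.06,0.19,0],"angular":[0,0,0]}]'

```text
time: 6.3
tool_pos: [0.5745, -0.1087, 0.113]
tcp_rot: [2.529, 1.852, -0.011]
wrist_force: [-6.2, -17.5, 8.6]
width: 0.42
```

The force rose to 18 N with no motion, after about 48 mm of travel against 48.6 expected, so the bolt is home. I'll ease back off the tab, then lift.

drive_tool --deltas '[{"hand":0.42,"offset":[-0.12,-0.38,0],"angular":[0,0,0]},{"hand":0.42,"offset":[-0.25,-0.76,0],"angular":[0,0,0]},{"hand":0.42,"offset":[-0.25,-0.76,0.6],"angular":[0,0,0]},{"hand":0.42,"offset":[-0.25,-0.76,1.2],"angular":[0,0,0]},{"hand":0.42,"offset":[-0.25,-0.76,4],"angular":[0,0,0]},{"hand":0.42,"offset":[-1.5,-4.6,10],"angular":[0,0,0]},{"hand":0.42,"offset":[-1.5,-4.6,10],"angular":[0,0,0]},{"hand":0.42,"offset":[-1.5,-4.6,10],"angular":[0,0,0]}]'

```text
time: 7.3
tool_pos: [0.5597, -0.1488, 0.2115]
tcp_rot: [-2.537, -1.851, 0.001]
wrist_force: [-1.0, 0.3, -0.4]
width: 0.427
```

Run:
```python
from h import *
c=bot.read_camera("wrist");d=bot.read_camera("scene")
cv2.imwrite("pics/w3.png",np.vstack([cv2.resize(c["frame"][20:250,200:440],(480,460))[:, :480],cv2.resize(d["frame"][180:250,150:390],(480,140))]))
f=c["frame"];hsv=cv2.cvtColor(f,cv2.COLOR_BGR2HSV);s=bot.read_state();print(s["tool_pos"],s["wrist_force"])
ex,ey=np.array([.950,-.312]),np.array([.312,.950]);C=np.array([.597,-.1237])
for nm,lo,hi,z in(("yellow",(22,150,100),(34,255,255),.124),("red",(0,180,70),(6,255,255),.144)):
    m=cv2.morphologyEx(cv2.inRange(hsv,lo,hi),cv2.MORPH_CLOSE,np.ones((9,9)))
    for q in cv2.findContours(m,0,2)[0]:
        if cv2.contourArea(q)<100: continue
        b=cv2.boxPoints(cv2.minAreaRect(q))
        P=np.array([ray(c,*p,z)[:2] for p in b])-C
        print(nm,cv2.contourArea(q),"chest mm",np.round(np.c_[P@ex*1000+25,P@ey*1000-8],1).tolist())
```

```text
[ 0.55883674 -0.14778414  0.20947966] [ 0.07130944  0.10103792 -0.02790912]
yellow 4789.0 chest mm [[8.7, -66.7], [9.6, 51.5], [38.9, 50.9], [43.1, -67.6]]
red 1062.0 chest mm [[152.9, -117.4], [167.6, -93.9], [200.3, -123.4], [186.0, -148.8]]
red 464.5 chest mm [[-38.6, 21.2], [-9.9, 21.5], [-9.9, 12.0], [-39.1, 11.8]]
red 126.0 chest mm [[191.1, 104.3], [200.7, 104.4], [203.0, 98.3], [193.3, 98.2]]
```

View pics/w3.png

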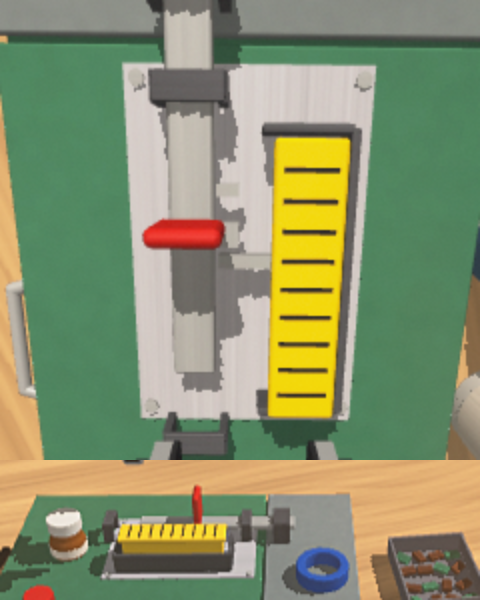

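The bolt reaches into the keeper, the tab is at chest y≈15-17 mm (home is 15), and the jar and tape have not moved. One numeric check of catch height against the start picture, then I hand in.

Run:
```python
from h import *
import pickle
a=pickle.load(open("c0.pkl","rb"))["scene"];b=bot.read_camera("scene")
for c in(a,b):
    m=cv2.inRange(cv2.cvtColor(c["frame"],cv2.COLOR_BGR2HSV),(22,150,100),(34,255,255))[185:250,190:280]
    y,x=np.nonzero(m);print(len(y),x.mean()+190,y.mean()+185,y.min()+185,y.max()+185)
C=np.array([.597,-.1237]);print("10 mm in px:",proj(b,[*C,.124])-proj(b,[*C,.114]))
print(bot.read_state()["wrist_force"])
```

```text
671 235.4843517138599 218.9403874813711 212 226
669 235.72944693572498 219.0627802690583 212 226
10 mm in px: [-0.39804917 -3.52471678]
[-0.19878864  0.00523963 -0.55641291]
```

The catch is back at its starting height, within about 0.4 mm.

```bash
python3 -c "
from workcell import bot
print(bot.finish_job())"
```

```text
the job is handed in; nothing more can be done
None
```

The chest appears to be locked, and I handed the job in after about 7.5 s of robot time. I pressed the catch down to its stop with one finger and held it about there. The other finger pushed the red tab until the bolt hit its hard stop, where the force rose to about 18 N with no further motion. Then I backed off the tab, lifted clear and let the catch spring up.

**Last checks:**
- **Bolt:** the arm's position at the stop put the bolt at about 44 mm. The wrist camera put it at about 47 mm, though its first reading was also several mm too high. Both fit fully home (45 mm) within the measuring error, and the picture shows the bolt reaching the keeper.
- **Catch:** it is back at its starting height, within about 0.4 mm in the scene camera.
- **Surroundings:** the gripper is clear and touching nothing. The jar and tape roll look unmoved in the final picture. I did not check the other bystanders separately, but the arm went nowhere near them.

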